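# Load the observation cell and lock its collar

### The arm

A 7-joint arm with a two-finger parallel gripper is mounted at the origin on the work surface. World frame = base frame: x ahead of the robot, y to its left, z up, the work surface at z = 0. Lengths are in m, angles in rad, forces in N, time in s.
With the tool pointing down it reaches from about 0.35 to 0.9 m from the base axis. Payload 19.9 kg.
Tool frame: the origin (TCP) lies midway between the tips of the shut fingers; the grasp point (between the pads) lies 19 mm behind it; z points along the fingers, y is the line along which they close (so a half turn about z gives the same grasp; the last joint's range is limited). The gripper opens to 85 mm and grips with 20 to 120 N. Pads are 22 mm wide; open, the fingers measure 114 mm over their backs; the gripper's body (76 mm by 85 mm) begins 54 mm behind the grasp point. The pads swing forward as they close: fully open they stand 13 mm farther back than shut.
Start: joints at [1.302, 0.417, -0.01, 1.614, 0.005, 1.111, -0.053], TCP at [0.141, -0.609, 0.231] pointing down, gripper open.
Joint ranges: [-2.81, 2.81], [-0.39, 2.02], [-1.27, 1.25], [0.06, 2.57], [-1.19, 4.33], [0.19, 2], [-2.82, 2.82]. Speed limits (rad/s): [1.89, 1.89, 2.39, 2.39, 3.01, 3.01, 3.01].

### API

Orientations are given as a unit quaternion [x, y, z, w].
In Python, from workcell import move_ptp, servo_line, set_joints, grip, dwell, solve_ik, grab_frame, calibration, Unreachable, sign_off, current_t, current_joints, current_qd, current_joint_torque, current_ee_pos, current_eef_rot, current_contact_force, current_moment, current_grip_width, current_finger_force gives the robot as it stands. The module is installed in compiled form; this text tells all that it offers. Calls block until the motion is done:
- move_ptp(position, orientation): joint-space move of the TCP to a pose.
- servo_line(position, frame=None, vel=0.15): straight line of the TCP; frame=None keeps the orientation; vel is the mean speed in m/s.
- set_joints(angles): joint-space move.
- grip(opening, squeeze=None): opening from 0.0 (shut) to 1.0 (fully open); squeeze is the grip in N (None keeps the last); returns when the fingers have stopped.
- dwell(seconds).
- solve_ik(position, orientation): joint angles nearest the present ones, or None.
- grab_frame(name): name is "scene" or "side" or "wrist"; returns (picture, depth): 400x640x3 uint8, red, green, blue; 400x640 float32, m along the optical axis (not along the pixel's ray), 0 where there is no reading.
- calibration(name): a dict with "fx", "fy", "cx", "cy" (pixels), "distortion" ([k1, k2, p1, p2, k3] as OpenCV has them; the pictures are not rectified), "R" (3x3) and "t" (3): a world point X has camera coordinates R X + t. Camera axes: x right, y down, z forward; pixel columns grow to the right and rows downward; lengths in m; the calibration is good to about 2 mm. A picture is of the moment at which its call begins: read the wrist's pose just before it. calibration takes no time and is no camera call; for the wrist camera it gives the pose at the moment of the call.
A pose or a line that the arm cannot do raises Unreachable and nothing moves.
- sign_off(): hands the job in; it is judged then, once.
Readings, each from a call of its own:
- current_t(): time.
- current_joints(): joint angles.
- current_qd(): joint speeds.
- current_joint_torque(): joint torques, N m.
- current_ee_pos(): TCP position.
- current_eef_rot(): TCP orientation.
- current_contact_force(): force on the tool from outside, world axes, zero at the start.
- current_moment(): the same for the moment, N m.
- current_grip_width(): opening from 0.0 (shut) to 1.0 (fully open).
- current_finger_force(): force on a finger pad.
Only numpy, scipy, OpenCV 4.12 (cv2) and the standard library are available. Lean on these libraries where they do the work, as an engineer would, in place of code of your own. Each camera call takes 0.05 s, during which the arm holds its last target. There are 200 camera calls.

### The job

Set the specimen carrier with the orange grip flat on the floor of the observation cell's round well without dropping it, then swing the glass cover fully shut, and only then turn the black lock collar clockwise by its fin until the white line on the fin lines up with the red mark on the base. Leave the other carriers, bottles and tools where they are.

Things in the scene. Friction and masses are not known exactly. Their poses are not given: they have to be found in the camera images.
- cell: Observation cell, fixed to the bench: round white base disc 196 mm in diameter, 22 mm high, with an upright aluminium cup in its middle (outer diameter 100, inner 90, rim 46 mm above the bench). Two dark hinge cheeks, 58 mm high, stand on its +x side. Origin: centre of the underside, on the bench. Own x points from the well towards the cover's hinge (roughly away from the robot), z up.
- cell_well (a point): Centre of the well's flat floor: 8 mm above the bench, 38 mm below the cup's rim, well 90 mm wide. Axes as the cell's.
- cell_mark (a point): The red locked mark: a radial stripe 12 x 7 mm flat on the base, 91.5 mm from the cell's axis, at azimuth 2.70 rad in the cell's frame (robot side). A thin black stripe at azimuth 3.75 rad marks the unlocked end of travel.
- cover (a joint): Hinge of the cover, rad: 0 shut (lying flat on the cup's rim), 1.55 to 1.8 at the start (standing about upright or leaning back). Hinge axis level along the cell's y, 70 mm from the cell's axis on its +x side, 49 mm above the bench. Stiff with friction (0.2 N m): it stays where it is left, so it needs pushing all the way down (2 to 4 N near its free edge). Mass 120 g.
- cover_edge (a point): Middle of the cover's free rim, 120 mm from the hinge axis, at mid-thickness. The cover is a clear disc in a grey frame, 100 mm in diameter, 6 mm thick (shut: 46 to 52 mm above the bench), with a small black tab reaching 7 mm beyond this point. Own x points from this rim to the hinge; own z is the outer face's normal (up when shut, away from the robot when open).
- collar (a joint): Angle of the lock collar, rad: 0 unlocked end, 1.05 when the fin's white line is at the red mark; grows clockwise seen from above; it can be turned past the mark to 1.5, so nothing stops it there. Starts between 0 and 0.4. Friction 0.12 N m (under 2 N at the fin); stays where left.
- collar_fin (a point): Middle of the fin's top edge, 73 mm from the cell's axis, 68 mm above the bench. The fin is the collar's only handle: black, upright, 26 mm long radially (60 to 86 mm from the axis), 10 mm thick across, from 30 to 68 mm above the bench, with a white line along its top and down its outer end. Its azimuth in the cell's frame is 3.75 rad minus the collar angle. The ring itself is 51 to 60 mm in radius, 28 to 42 mm above the bench, round the cup; nothing stands beside the fin.
- carrier_orange: Specimen carrier with the orange grip, to be loaded: grey disc 60 mm in diameter, 6 mm thick, with an upright orange grip in the middle, 20 mm long (own x), 10 mm thick (own y), its top 34 mm above the underside; a low orange dome (16 mm wide, 7 mm high) stands on the disc at each end of the grip. About 60 g. Origin: centre of its underside.
- carrier_green: The same carrier with a green grip: leave it.
- carrier_white: The same carrier with a white grip: leave it.
- mat: Blue mat 130 x 270 x 4 mm, fixed, on which the three carriers stand in a row along its long (own y) axis, in any order. Origin: centre of its underside.
- sample_jar: Clear jar with a white cap, 60 mm wide, 75 mm high, a bystander. Origin: centre of its underside.
- wash_bottle: White bottle with a blue cap, 64 mm wide, 160 mm high, a bystander. Origin: centre of its underside.
- reagent: Small amber bottle with a black cap, 48 mm wide, 85 mm high, a bystander. Origin: centre of its underside.
- spatula: Spatula with an orange handle, 180 mm long, lying on the bench, a bystander. Origin: about its middle, on the bench.

How it is judged:
By the outcome, as a careful person would: the job done as asked, in the order asked, and still so for the second after the job is handed in, with the robot touching nothing.
It also fails if it takes over 67 s, if anything falls off the work surface, if the arm or the gripper's body presses on something with over 40 N, if the wrist force passes 120 N, or if a joint passes its speed limit or range.

## Working session

There is one attempt and no reset: what is moved stays moved. The work goes in short steps, each a Python script; the robot and the scene stay as the last script left them, time stands still between calls to the robot, and variables do not carry over. Pictures are saved under pics/ and viewed, at most 10 in all, crops included, and the job is handed in when it is done.

```bash
mkdir -p pics; python3 - <<'E'
from workcell import *
import cv2,numpy as np
for n in("scene","side"):
    p,d=grab_frame(n); cv2.imwrite(f"pics/{n}0.png",p[:,:,::-1]); np.save(n+"_d.npy",d);np.save(n+"_p.npy",p)
    c=calibration(n); print(n,{k:np.round(v,3).tolist() for k,v in c.items()}, (d>0).mean())
print(current_t(),current_eef_rot())
E
```

```text
scene {'fx': 420.434, 'fy': 420.434, 'cx': 312.049, 'cy': 201.955, 'distortion': [-0.047, 0.0, 0.0, 0.0, 0.0], 'R': [[0.167, 0.986, -0.005], [0.86, -0.148, -0.489], [-0.483, 0.077, -0.872]], 't': [-0.131, -0.473, 1.469]} 0.99609375
side {'fx': 386.104, 'fy': 386.104, 'cx': 324.953, 'cy': 196.4, 'distortion': [-0.045, 0.0, 0.0, 0.0, 0.0], 'R': [[-0.766, -0.642, 0.005], [-0.428, 0.505, -0.749], [0.479, -0.576, -0.662]], 't': [0.481, 0.292, 1.018]} 0.9960859375
0.1 [ 9.93527543e-01  1.13590158e-01 -1.16874637e-04 -5.32386896e-04]
```

View pics/scene0.png

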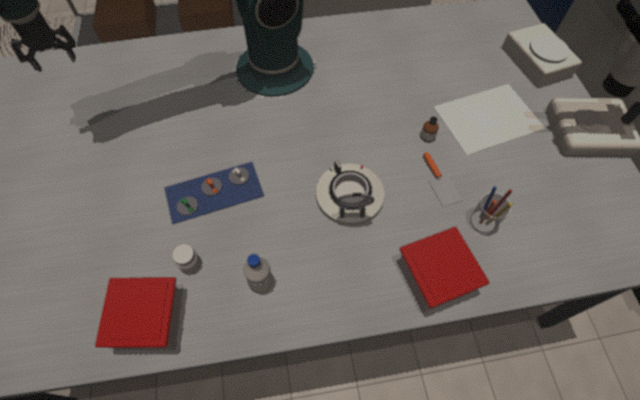

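View pics/side0.png

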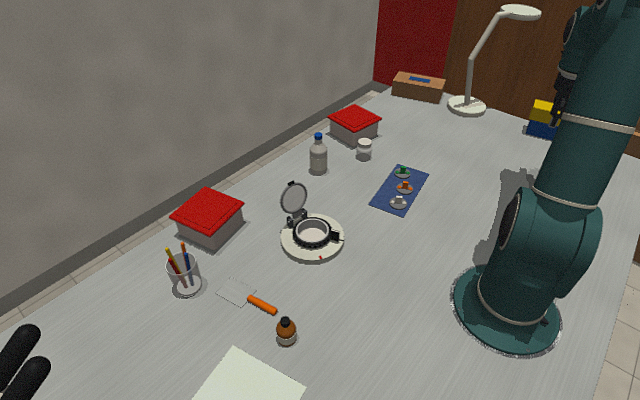

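The scene view shows the carriers: green (187,205), orange (211,186) and white (238,175). The cell is at (350,190), with its cover upright, the fin near (337,170) and the red mark near (361,167). The side view agrees: orange (404,187), cell (312,238), red mark (320,258).

```bash
cat > h.py <<'E'
from workcell import *
import cv2,numpy as np
from scipy.spatial.transform import Rotation as Rot
from scipy.optimize import least_squares
def cast(c,uv,z):
    K=np.array([[c["fx"],0,c["cx"]],[0,c["fy"],c["cy"]],[0,0,1]])
    uv=np.asarray(uv,float).reshape(-1,1,2)
    n=cv2.undistortPoints(uv,K,np.array(c["distortion"]))[:,0]
    R=np.array(c["R"]);t=np.array(c["t"])
    d=np.c_[n,np.ones(len(n))]@R; o=-R.T@t
    return o+d*((z-o[2])/d[:,2])[:,None]
def cloud(c,d):
    v,u=np.mgrid[:400,:640]
    K=np.array([[c["fx"],0,c["cx"]],[0,c["fy"],c["cy"]],[0,0,1]])
    n=cv2.undistortPoints(np.c_[u.ravel(),v.ravel()].astype(float).reshape(-1,1,2),K,np.array(c["distortion"]))[:,0]
    P=np.c_[n,np.ones(len(n))]*d.reshape(-1,1)
    return ((P-np.array(c["t"]))@np.array(c["R"])).reshape(400,640,3)
def hsv(p,lo,hi): return cv2.inRange(cv2.cvtColor(p,cv2.COLOR_RGB2HSV),np.array(lo),np.array(hi))
def circ(P):
    f=lambda q:np.hypot(P[:,0]-q[0],P[:,1]-q[1])-q[2]
    return least_squares(f,[*P[:,:2].mean(0),.09],loss="soft_l1",f_scale=.002).x
def down(yaw):  # tool z down, tool y (closing) at world angle yaw
    y=np.array([np.cos(yaw),np.sin(yaw),0]);z=np.array([0,0,-1.]);x=np.cross(y,z)
    return Rot.from_matrix(np.c_[x,y,z]).as_quat()
E
python3 - <<'E'
from h import *
for n,ob,cb in(("scene",(195,225,175,198),(300,395,150,230)),("side",(385,420,170,200),(270,355,200,270))):
    p=np.load(n+"_p.npy");d=np.load(n+"_d.npy");c=calibration(n);W=cloud(c,d)
    m=hsv(p,(4,120,100),(18,255,255)); k=np.zeros_like(m);k[ob[2]:ob[3],ob[0]:ob[1]]=1
    v,u=np.nonzero(m*k); print(n,"orange",len(u),u.mean(),v.mean(),cast(c,[[u.mean(),v.mean()]],.025), np.median(W[v,u],0))
    k=np.zeros_like(m);k[cb[2]:cb[3],cb[0]:cb[1]]=1
    b=((abs(W[...,2]-.022)<.006)&(k>0)); v,u=np.nonzero(b)
    hull=cv2.convexHull(W[v,u,:2].astype(np.float32))[:,0]; print("base",len(u),circ(hull))
    hz=((W[...,2]>.055)&(k>0)&(W[...,2]<.12)); v,u=np.nonzero(hz); Q=W[v,u]
    f=Q[Q[:,2]<.075]; print("fin/hinge pts",np.round(f,3)[::4].tolist())
    r=hsv(p,(0,120,80),(6,255,255))|hsv(p,(172,120,80),(180,255,255)); v,u=np.nonzero((r>0)&(k>0)); print("red",len(u),cast(c,[[u.mean(),v.mean()]],.022))
    h=((W[...,2]>.09)&(k>0)); v,u=np.nonzero(h); print("cover",W[v,u].mean(0),W[v,u,2].max() if len(u) else 0)
E
```

```text
scene orange 44 211.0 184.9090909090909 [[ 0.46650757 -0.23965044  0.025     ]] [ 0.46562834 -0.23980151  0.014973  ]
base 1697 [0.55221579 0.1487384  0.09635965]
fin/hinge pts [[0.47, 0.12, 0.066], [0.474, 0.122, 0.066], [0.479, 0.121, 0.068], [0.476, 0.119, 0.061], [0.483, 0.129, 0.067], [0.486, 0.129, 0.068], [0.489, 0.125, 0.067], [0.486, 0.123, 0.059], [0.492, 0.133, 0.064], [0.496, 0.129, 0.067], [0.494, 0.13, 0.059], [0.615, 0.109, 0.059], [0.626, 0.124, 0.074], [0.628, 0.137, 0.074], [0.63, 0.151, 0.072], [0.626, 0.169, 0.059], [0.62, 0.11, 0.061], [0.626, 0.128, 0.066], [0.626, 0.139, 0.064], [0.628, 0.149, 0.064], [0.627, 0.164, 0.058], [0.621, 0.113, 0.056], [0.624, 0.129, 0.057], [0.626, 0.145, 0.055], [0.632, 0.168, 0.059], [0.623, 0.112, 0.056], [0.634, 0.168, 0.057], [0.628, 0.111, 0.059], [0.636, 0.167, 0.057], [0.639, 0.164, 0.056], [0.633, 0.11, 0.058]]
red 1 [[0.47744135 0.19865057 0.022     ]]
cover [0.6741989  0.12160623 0.1974784 ] 1.0497828787733132
side orange 37 404.64864864864865 185.72972972972974 [[ 0.45541478 -0.22992309  0.025     ]] [ 0.46105148 -0.2383
[... 205 characters left out ...]
 0.063], [0.626, 0.15, 0.074], [0.624, 0.135, 0.065], [0.621, 0.12, 0.056], [0.627, 0.157, 0.074], [0.624, 0.144, 0.067], [0.621, 0.13, 0.058], [0.628, 0.161, 0.072], [0.625, 0.148, 0.064], [0.621, 0.134, 0.056], [0.626, 0.151, 0.062], [0.616, 0.135, 0.056], [0.623, 0.15, 0.059], [0.621, 0.16, 0.063], [0.633, 0.166, 0.056], [0.62, 0.171, 0.059], [0.495, 0.126, 0.064], [0.486, 0.128, 0.067], [0.492, 0.135, 0.065], [0.482, 0.128, 0.066], [0.494, 0.137, 0.061], [0.48, 0.135, 0.068], [0.472, 0.126, 0.067], [0.485, 0.134, 0.06], [0.473, 0.129, 0.064], [0.48, 0.131, 0.056], [0.474, 0.129, 0.055]]
red 7 [[0.47571275 0.20356675 0.022     ]]
cover [0.56541706 0.22612163 0.19324904] 0.8909351351014253
```

```bash
python3 - <<'E'
from h import *
q=current_eef_rot(); c=calibration("wrist"); o=-np.array(c["R"]).T@c["t"]
print("cam offset in tool",Rot.from_quat(q).inv().apply(o-current_ee_pos()), np.round(Rot.from_quat(q).as_matrix(),2).tolist())
# place camera so the optical axis hits the carrier
T=Rot.from_quat(q); R=np.array(c["R"]); ax=R[2]; print("axis",ax)
tgt=np.array([.463,-.238,.03]); cam=tgt-ax*(.24/-ax[2]); tcp=cam-(o-current_ee_pos()); print(tcp)
tcp[2]=max(tcp[2],.16)
move_ptp(tcp,q); c=calibration("wrist"); p,d=grab_frame("wrist")
cv2.imwrite("pics/w1.png",p[:,:,::-1]); np.savez("w1.npz",p=p,d=d,**{k:np.array(v) for k,v in c.items()})
print(current_t(),current_ee_pos())
E
```

```text
cam offset in tool [ 0.08300215  0.00056959 -0.14135855] [[0.97, 0.23, -0.0], [0.23, -0.97, 0.0], [-0.0, -0.0, -1.0]]
axis [-0.31408069 -0.071001   -0.94673765]
[ 0.46158139 -0.23803483  0.12865139]
1.95 [ 0.46128245 -0.23905339  0.16005779]
```

View pics/w1.png

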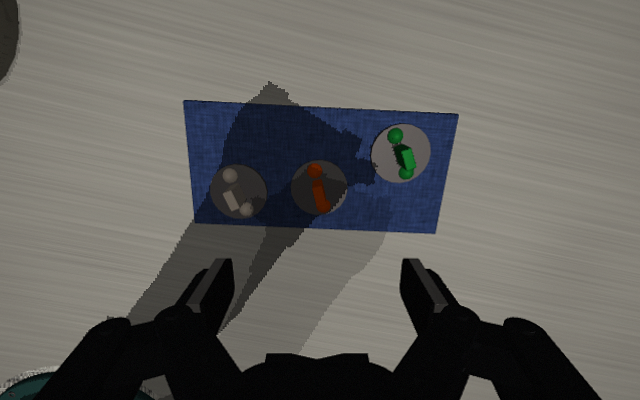

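The orange carrier is at (320,187), between white (238,190) on its left and green (401,153) on its right. Its grip runs nearly vertically in the image. I'll measure it and see what clearance there is to the neighbours.

```bash
python3 - <<'E'
from h import *
z=np.load("w1.npz"); W=cloud(z,z["d"]);p=z["p"]
k=np.zeros((400,640),bool);k[150:225,285:352]=1
m=(hsv(p,(2,120,50),(18,255,255))>0)&k
cc=np.zeros(2)
for lo,hi in((.012,.024),(.031,.045)):
    s=m&(W[...,2]>lo)&(W[...,2]<hi); Q=W[s]; r=cv2.minAreaRect((Q[:,:2]*1e3).astype(np.float32)); print(lo,len(Q),np.median(Q,0),r)
v,u=np.nonzero(m); print("orange zmax",np.percentile(W[m][:,2],[5,50,95,99]))
# disc rim
s=k&(abs(W[...,2]-.010)<.003)&~m; Q=W[s]; h=cv2.convexHull(Q[:,:2].astype(np.float32))[:,0]; print("disc",circ(h))
c0=np.array([.46,-.24])
for n,lo,hi in(("g",(50,100,50),(75,255,255)),):
    s=(hsv(p,lo,hi)>0)&(W[...,2]>.031); print(n,np.median(W[s],0))
print(current_joints())
for a in np.arange(-np.pi,np.pi,np.pi/4):
    y=a-.15
    j=solve_ik([.552,.150,.12],down(y)); print(round(a,2), None if j is None else np.round(j,2))
E
```

```text
0.012 218 [ 0.4724767  -0.23669224  0.01382924] ((460.1130065917969, -241.6050262451172), (52.45011901855469, 12.275853157043457), 26.843021392822266)
0.031 213 [ 0.46064694 -0.24158965  0.03644093] ((460.0260925292969, -241.83029174804688), (19.654367446899414, 9.738702774047852), 26.138442993164062)
orange zmax [0.01020644 0.01554213 0.03730294 0.0381451 ]
disc [ 0.45987342 -0.24169797  0.02949474]
g [ 0.51294338 -0.31317229  0.03650258]
[ 0.66645101  0.33035931 -0.29390672  1.93439493  0.12009394  0.89417805
 -1.03255326]
-3.14 [ 0.46  0.73 -1.09  1.82  0.74  1.07  2.09]
-2.36 [-0.73  0.51  0.53  1.86 -0.33  0.87 -2.54]
-1.57 [-0.02  0.48 -0.39  1.83  0.23  0.87 -2.23]
-0.79 [ 0.08  0.51 -0.51  1.83  0.31  0.89 -1.51]
0.0 [ 0.18  0.54 -0.64  1.83  0.4   0.91 -0.8 ]
0.79 [ 0.27  0.58 -0.77  1.82  0.49  0.94 -0.08]
1.57 [ 0.34  0.62 -0.88  1.82  0.57  0.98  0.64]
2.36 [ 0.46  0.73 -1.09  1.82  0.74  1.07  1.3 ]
```

```bash
python3 - <<'E'
from h import *
q=down(.456-np.pi/2); x,y=.460,-.2418
grip(.4,30); move_ptp([x,y,.10],q); servo_line([x,y,.0145],vel=.08)
print(current_ee_pos(),current_contact_force())
grip(0,30); print("w",current_grip_width(),current_finger_force(),current_contact_force())
servo_line([x,y,.15],vel=.12)
print("w",current_grip_width(),current_finger_force(),current_contact_force(),current_t())
# hover: see cell from robot side first
qc=down(-.15)
move_ptp([.50,.03,.22],qc)
move_ptp([.547,.151,.20],qc); c=calibration("wrist"); p,d=grab_frame("wrist")
cv2.imwrite("pics/w2.png",p[:,:,::-1]); np.savez("w2.npz",p=p,d=d,**{k:np.array(v) for k,v in c.items()})
print(current_t(),current_ee_pos(),current_grip_width())
E
```

```text
[ 0.46028076 -0.24194094  0.01493882] [0.5300603  0.02545687 0.37097246]
w 0.10673358654993197 31.048055291175842 [-0.43790793 -0.08311829  7.07044044]
w 0.10997815783752843 30.057170391082764 [-0.54939333  0.54174778  0.3555363 ] 5.6833
7.4167 [0.5471872  0.14961251 0.19944802] 0.10854569957120296
```

View pics/w2.png

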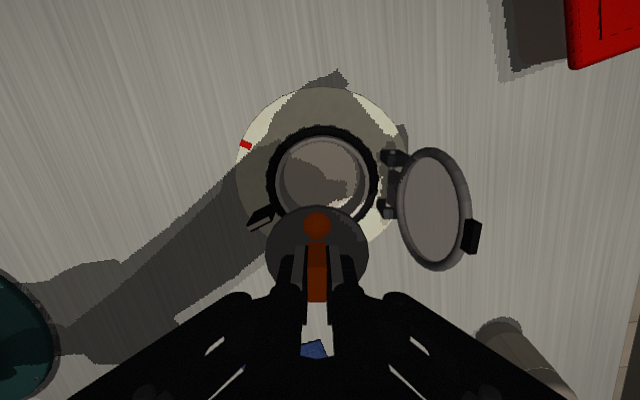

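The carrier is held (lower centre). The well is at (322,172), the red mark at (246,145), the fin at (262,217) and the open cover at (435,208). Next I'll compute the cell's pose.

```bash
cat >> h.py <<'E'
def fit_cell(z,disp=True):
    W=cloud(z,z["d"]);p=z["p"]; g=np.array([.552,.151])
    r=np.hypot(W[...,0]-g[0],W[...,1]-g[1])
    Q=W[(abs(W[...,2]-.046)<.002)&(r<.056)]
    f=lambda q:np.abs(np.hypot(Q[:,0]-q[0],Q[:,1]-q[1])-.0475)
    rim=least_squares(f,g,loss="soft_l1",f_scale=.002).x
    B=W[(abs(W[...,2]-.022)<.003)&(r<.11)&(r>.075)]; hull=cv2.convexHull(B[:,:2].astype(np.float32))[:,0]
    print("rim",rim,len(Q),"base",circ(hull))
    red=(hsv(p,(0,120,60),(7,255,255))|hsv(p,(172,120,60),(180,255,255)))>0
    M=W[red&(r<.11)&(r>.075)&(W[...,2]<.03)]
    R=(M.max(0)+M.min(0))/2
    a=np.arctan2(R[1]-rim[1],R[0]-rim[0]); print("red",len(M),R,np.hypot(*(R[:2]-rim)),"yaw",a-2.70)
    F=W[(W[...,2]>.062)&(W[...,2]<.071)&(r>.05)&(r<.095)&(W[...,0]<g[0])]
    if len(F):
        rc=cv2.minAreaRect((F[:,:2]*1e3).astype(np.float32)); fc=np.array(rc[0])/1e3
        fa=np.arctan2(fc[1]-rim[1],fc[0]-rim[0]); print("fin",len(F),rc,np.hypot(*(fc-rim)),"to red (cw)",(fa-a)%(2*np.pi))
    return rim,a-2.70
E
python3 - <<'E'
from h import *
z=np.load("w2.npz"); g,yaw=fit_cell(z)
W=cloud(z,z["d"]); h=np.array([np.cos(yaw),np.sin(yaw)]); 
Q=W[150:270,385:485].reshape(-1,3); Q=Q[(Q[:,2]>.06)&(Q[:,2]<.2)]; s=(Q[:,:2]-g)@h
for a in np.arange(.06,.2,.02):
    k=(Q[:,2]>=a)&(Q[:,2]<a+.02)
    if k.any(): print(round(a,2),k.sum(),s[k].min(),s[k].max())
# carrier bottom
k=(W[...,2]>.05)
D=W[205:290,265:368].reshape(-1,3); print("disc z",np.percentile(D[:,2],[10,50,90]))
E
```

```text
rim [0.55243873 0.14955786] 665 base [0.55238817 0.14989853 0.09693347]
red 76 [0.47300671 0.20067377 0.01110606] 0.09445782999789581 yaw -0.13021213545811872
fin 258 ((483.1552734375, 125.78011322021484), (26.92993927001953, 10.037528991699219), 18.80889320373535) 0.07325010568078152 to red (cw) 0.9024045661963136
0.06 474 0.06889688143028953 0.07590328936032426
0.08 1071 0.07199591878553666 0.0803291192774569
0.1 1511 0.07541505589612736 0.08495346376702263
0.12 2029 0.07909146674016386 0.09281855501420885
0.14 1843 0.08430924207571538 0.09617068286031699
0.16 1049 0.08821833625526992 0.0984104908840801
disc z [0.03992969 0.1932913  0.22771715]
```

```bash
python3 - <<'E'
from h import *
g=np.array([.5524,.1497]);h=np.array([np.cos(-.13),np.sin(-.13)]);x,y=g-.004*h
qc=down(-.13)
move_ptp([x,y,.12],qc); servo_line([x,y,.024],vel=.08); dwell(.15)
f0=current_contact_force()[2]; print(current_ee_pos(),f0,current_grip_width())
for z in np.arange(.022,.0145,-.001):
    servo_line([x,y,z],vel=.02); f=current_contact_force()[2]; print(round(z,4),current_ee_pos()[2],f)
    if abs(f-f0)>2.5: break
grip(.15); dwell(.1); grip(.3); print(current_grip_width(),current_contact_force())
servo_line([x,y,.12],vel=.12)
# back off to the robot side and look
move_ptp([x-.02,y-.02,.22],qc); c=calibration("wrist"); p,d=grab_frame("wrist")
cv2.imwrite("pics/w3.png",p[:,:,::-1]); np.savez("w3.npz",p=p,d=d,**{k:np.array(v) for k,v in c.items()})
z=np.load("w3.npz"); fit_cell(z); W=cloud(z,d); r=np.hypot(W[...,0]-g[0],W[...,1]-g[1])
m=(hsv(p,(2,120,40),(18,255,255))>0)&(r<.045); print("grip top z",np.percentile(W[m][:,2],[50,99]),m.sum())
s=(r<.04)&~m&(W[...,2]<.03); Q=W[s]; A=np.c_[Q[:,:2],np.ones(len(Q))]
print("z hist",np.histogram(Q[:,2],np.arange(.004,.03,.003)))
print(current_t())
E
```

```text
[0.54865006 0.15021026 0.02436319] -0.6951317145613638 0.11097177830736912
0.022 0.021911228925349278 -0.4240014460881732
0.021 0.020927161652007323 -0.661006224112421
0.02 0.019934636263148203 -0.9431045878668443
0.019 0.018991511605800253 -0.29031741628795127
0.018 0.01891318693529729 21.876825682277588
0.2994014588472056 [-0.20599329  0.71418108  0.90098344]
rim [0.55235367 0.14977823] 794 base [0.55205273 0.14963171 0.09688102]
red 72 [0.47687403 0.20064932 0.02194163] 0.09102221510719584 yaw -0.15144978067507076
fin 242 ((482.9284973144531, 125.77513885498047), (27.202150344848633, 10.073603630065918), 19.516115188598633) 0.07345749184251318 to red (cw) 0.9259175371508306
grip top z [0.01851417 0.04191388] 459
z hist (array([ 609,  873, 1072,  390,    0,    0,    0,    0]), array([0.004, 0.007, 0.01 , 0.013, 0.016, 0.019, 0.022, 0.025, 0.028]))
12.7333
```

View pics/w3.png

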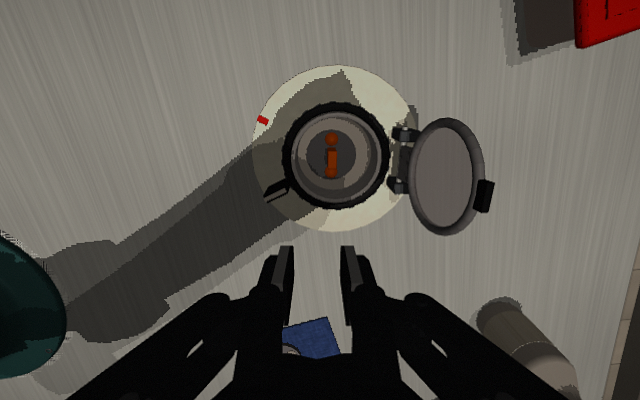

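The carrier stands flat: its grip top is at 42 mm, which is 8 + 34, and it is inside the well. Next I'll close the cover by sweeping the shut fingers in from behind it along the hinge arc.

```bash
python3 - <<'E'
from h import *
g=np.array([.5523,.1497]);yw=-.15;h=np.array([np.cos(yw),np.sin(yw)]);l=np.array([-h[1],h[0]])
P=lambda s,z,lat=.004:[*(g+s*h+lat*l),z]
q=down(yw)
grip(0); move_ptp(P(0,.30),q); move_ptp(P(.155,.29),q); servo_line(P(.155,.135),vel=.25); print(current_contact_force(),current_t())
f0=np.array(current_contact_force())
def pt(t,r=.1,c=.008): return P(.07-r*np.cos(t)+.003*np.sin(t)+c,.049+r*np.sin(t)+.003*np.cos(t))
for t in [1.75,1.55,1.35,1.15,.95,.75,.55,.4,.25,.15,.08]:
    servo_line(pt(t),vel=.12); f=np.array(current_contact_force())-f0; print(t,np.round(f,1),np.round(current_ee_pos(),3))
    if np.linalg.norm(f)>25: print("STOP");break
else:
    x,y,_=pt(0)
    for z in np.arange(.058,.0505,-.0007):
        servo_line([x,y,z],vel=.03); f=np.array(current_contact_force())-f0; print(round(z,4),round(current_ee_pos()[2],4),np.round(f,1))
        if f[2]>12: break
print(current_t())
E
```

```text
[ 0.28133965 -0.18244338  0.42639897] 14.975
1.75 [-0.5  0.4 -0.8] [0.651 0.139 0.148]
1.55 [-0.1 -0.3 -0.8] [0.631 0.142 0.149]
1.35 [-0.3  0.9  0.5] [0.612 0.145 0.147]
1.15 [-0.4  0.6 -1.5] [0.593 0.148 0.142]
0.95 [-0.6 -0.4  0.2] [0.575 0.15  0.132]
0.75 [ 0.2  0.1 -0.2] [0.56  0.153 0.12 ]
0.55 [ 0.3 -0.2 -1. ] [0.547 0.154 0.104]
0.4 [ 0.4  0.2 -0.3] [0.54  0.156 0.091]
0.25 [-1.  -0.4  0.1] [0.535 0.156 0.077]
0.15 [-0.6  0.  -0.3] [0.533 0.157 0.067]
0.08 [-0.3 -0.8  0.5] [0.532 0.157 0.06 ]
0.058 0.058 [ 0.5  0.7 -0.8]
0.0573 0.0573 [-1.   1.2 -0.6]
0.0566 0.0566 [-0.8 -0.4  0.1]
0.0559 0.0559 [-0.7  0.1 -0.8]
0.0552 0.0552 [-0.2  1.   0.6]
0.0545 0.0545 [ 0.  -0.2  0.2]
0.0538 0.0538 [-1.2  0.3 -0.3]
0.0531 0.053 [-0.3 -0.8 -0.5]
0.0524 0.0524 [ 0.3 -0.   0.1]
0.0517 0.052 [-4.2 -1.7  7.1]
0.051 0.0518 [-6.1 -2.2 19.6]
21.3
```

```bash
python3 - <<'E'
from h import *
x,y,_=current_ee_pos(); servo_line([x,y,.12],vel=.15)
q=down(-.15); move_ptp([.52,.10,.22],q); c=calibration("wrist"); p,d=grab_frame("wrist")
cv2.imwrite("pics/w4.png",p[:,:,::-1]); np.savez("w4.npz",p=p,d=d,**{k:np.array(v) for k,v in c.items()})
z=np.load("w4.npz"); fit_cell(z); W=cloud(z,d); g=np.array([.5523,.1497]); r=np.hypot(W[...,0]-g[0],W[...,1]-g[1])
h=np.array([np.cos(-.15),np.sin(-.15)]); s=(W[...,:2]-g)@h
for a,b in((-.05,-.046),(-.046,-.042),(.042,.046)):
    k=(r<.051)&(s>a)&(s<b); print(a,k.sum(),np.median(W[k][:,2]) if k.any() else None)
print(current_t())
E
```

```text
rim [0.58070426 0.16526972] 342 base [0.55262905 0.14970968 0.09704812]
red 83 [0.47525534 0.20023904 0.01112083] 0.11109603151583444 yaw 0.12138196197392048
fin 256 ((483.13128662109375, 125.66204071044922), (26.890453338623047, 9.900320053100586), 19.3602294921875) 0.10530552614796954 to red (cw) 0.7058176363579403
-0.05 111 0.05049644079854403
-0.046 180 0.05104789296101847
0.042 173 0.051032536734481444
22.4917
```

View pics/w4.png

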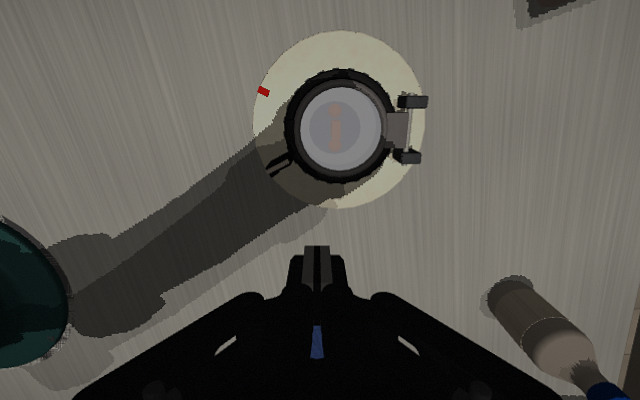

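The cover is flat and shut: its rim measures 51 mm on both the hinge side and the free side. Next I'll refine the red mark's azimuth by casting rays onto z=22 mm, then check IK along the collar arc.

```bash
python3 - <<'E'
from h import *
g=np.array([.5524,.1497])
for n in("w2","w3","w4"):
    z=np.load(n+".npz");p=z["p"]
    red=(hsv(p,(0,150,60),(7,255,255))|hsv(p,(172,150,60),(180,255,255)))
    red[:,:230]=0;red[:,300:]=0;red[:70]=0;red[165:]=0
    v,u=np.nonzero(red); Q=cast(z,np.c_[u,v],.022); m=Q.mean(0)[:2]-g
    rc=cv2.minAreaRect((Q[:,:2]*1e3).astype(np.float32))
    print(n,len(u),m,np.hypot(*m),np.arctan2(m[1],m[0]),rc)
    W=cloud(z,z["d"]);r=np.hypot(W[...,0]-g[0],W[...,1]-g[1])
    C=W[(W[...,2]>.053)&(W[...,2]<.06)&(r>.06)&(r<.1)&(W[...,0]>g[0])][:,:2].mean(0)-g; print("hinge",C,np.arctan2(C[1],C[0]))
q=current_joints()
for phi in np.arange(3.475,2.5,-.155):
    for s in(1,-1):
        j=solve_ik([*(g+.076*np.array([np.cos(phi),np.sin(phi)])),.044],down(phi-s*np.pi/2)); print(round(phi,2),s,None if j is None else np.round(j,2))
E
```

```text
w2 71 [-0.07564294  0.0507109 ] 0.0910683832514928 2.5510110615290644 ((476.7208251953125, 200.53091430664062), (6.940274238586426, 11.762144088745117), 54.02962875366211)
hinge [ 0.07080288 -0.00529412] -0.07463373490785988
w3 66 [-0.07589401  0.05083667] 0.09134696523223501 2.5513978716636316 ((476.4229431152344, 200.3509063720703), (6.473757266998291, 11.859646797180176), 56.282962799072266)
hinge [ 0.07062282 -0.00645656] -0.09116967681741794
w4 77 [-0.07578535  0.0506235 ] 0.09113812318269773 2.552677718935173 ((476.6603088378906, 200.46690368652344), (7.057285308837891, 11.70988655090332), 55.71392059326172)
hinge [ 0.07268235 -0.00914775] -0.12520097454338586
3.48 1 [ 0.48  0.72 -1.01  2.04  0.83  0.86  0.89]
3.48 -1 [ 0.07  0.51 -0.46  2.05  0.37  0.66 -1.87]
3.32 1 [ 0.44  0.7  -0.99  2.04  0.81  0.85  0.73]
3.32 -1 [ 0.03  0.51 -0.44  2.05  0.35  0.65 -2.04]
3.17 1 [ 0.4   0.69 -0.96  2.03  0.78  0.83  0.57]
3.17 -1 [-0.02  0.51 -0.42  2.05  0.33  0.65 -2.2 ]
3.01 1 [ 0.35  0.68 -0.93  2.02  0.76  0.82  0.42]
3.01 -1 [-0.06  0.51 -0.39  2.04  0.31  0.65 -2.36]
2.86 1 [ 0.3   0.67 -0.89  2.01  0.73  0.81  0.27]
2.86 -1 [-0.11  0.51 -0.36  2.02  0.29  0.66 -2.51]
2.7 1 [ 0.25  0.66 -0.85  1.99  0.7   0.81  0.12]
2.7 -1 [-0.15  0.52 -0.33  2.01  0.26  0.66 -2.66]
2.55 1 [ 0.22  0.66 -0.83  1.97  0.68  0.81 -0.03]
2.55 -1 [-0.19  0.53 -0.3   1.98  0.24  0.67 -2.81]
```

```bash
python3 - <<'E'
from h import *
g=np.array([.5524,.1497]); P=lambda f,z:[*(g+.076*np.array([np.cos(f),np.sin(f)])),z]; Q=lambda f:down(f-np.pi/2)
a=3.475; b=2.552
grip(.4,30); move_ptp(P(a,.16),Q(a)); servo_line(P(a,.044),vel=.1); print(current_contact_force())
grip(0,30); print("w",current_grip_width(),current_contact_force(),current_t())
for f in np.linspace(a,b,11)[1:]:
    servo_line(P(f,.044),frame=Q(f),vel=.04); F=np.array(current_contact_force()); print(round(f,3),np.round(F,1),current_grip_width())
    if np.linalg.norm(F)>40: print("STOP");break
dwell(.2); grip(.4); servo_line(P(b,.16),vel=.12)
move_ptp([.52,.10,.22],down(-.15)); c=calibration("wrist"); p,d=grab_frame("wrist")
cv2.imwrite("pics/w5.png",p[:,:,::-1]); np.savez("w5.npz",p=p,d=d,**{k:np.array(v) for k,v in c.items()})
z=np.load("w5.npz");W=cloud(z,d);r=np.hypot(W[...,0]-g[0],W[...,1]-g[1])
F=W[(W[...,2]>.062)&(W[...,2]<.071)&(r>.05)&(r<.095)&(W[...,0]<g[0])]
rc=cv2.minAreaRect((F[:,:2]*1e3).astype(np.float32)); fc=np.array(rc[0])/1e3-g
print("fin",len(F),rc,np.hypot(*fc),np.arctan2(fc[1],fc[0]),current_t())
E
```

```text
[ 0.49457355 -0.39972937  0.21890739]
w 0.10722078083013205 [-1.73939591 -2.11210629  5.46453557] 26.1333
3.383 [-2.5 -0.7  7.6] 0.10879139835488014
3.29 [-2.8 -0.5 11.3] 0.11223490944521304
3.198 [-2.4 -0.8 10.7] 0.1116085549490731
3.106 [-2.3 -0.1 12.3] 0.11050359134445273
3.014 [-2.4 -0.6 11.4] 0.11335604359155463
2.921 [-3.7 -0.3 11.7] 0.1074405873856165
2.829 [-3.5  0.2 11.2] 0.11071256796622687
2.737 [-2.8 -0.2 12. ] 0.10958993520343402
2.644 [-3.8 -0.  11.3] 0.10748858464195526
2.552 [-3.3 -0.5 10.5] 0.10962404340930211
fin 316 ((491.4764709472656, 190.33609008789062), (9.976844787597656, 27.028345108032227), 56.2764892578125) 0.07323228939389057 2.5533582233660983 31.8917
```

View pics/w5.png

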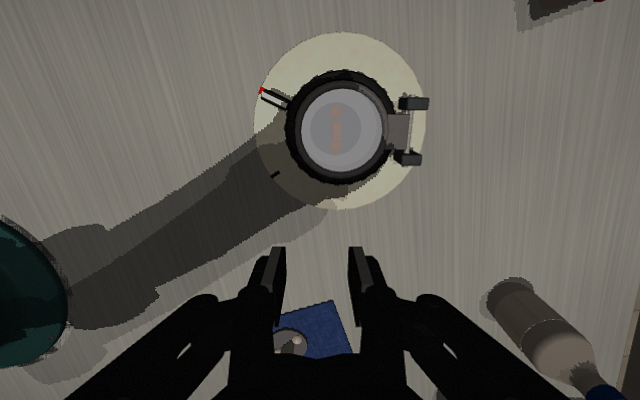

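The fin points at the red mark (262,90): its azimuth is 2.553 rad against 2.552 for the mark. The cover is still shut and the robot is clear of everything.

```bash
python3 -c "
from workcell import *
print(sign_off())"
```

```text
the job is handed in; nothing more can be done
None
```

The job is done and handed in at about 32 s: the orange carrier is flat in the well, the cover is fully shut, and the fin's line is at the red mark (about 0.001 rad off as measured).

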